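Turn the feed down to 50 and start the cycle

ROBOT

A 6-joint arm with a two-finger parallel gripper is mounted at the origin on the work surface. World frame = base frame: x ahead of the robot, y to its left, z up, the work surface at z = 0. Lengths are in m, angles in degrees, forces in N, time in s.
With the tool pointing down it reaches from about 0.25 to 0.725 m from the base axis. Payload 9.7 kg.
Tool frame: the origin (TCP) lies at the very end of the fingers, on their centre line; the grasp point (between the pads) lies 19 mm behind it; y points along the fingers, x is the direction in which the jaws open and shut, and the axes are right-handed (so a half turn about y gives the same grasp; the last joint's range is limited). The gripper opens to 85 mm and grips with 20 to 120 N. Pads are 22 mm wide; open, the fingers measure 114 mm over their backs; the gripper's body (76 mm by 85 mm) begins 54 mm behind the grasp point. The pads swing forward as they close: fully open they stand 13 mm farther back than shut.
Start: joints at [76.433, 4.979, 10.078, 95.1, 0, 90], TCP at [0.129, 0.535, 0.231] pointing down, gripper open.
Joint ranges: [-179.16, 179.16], [-48.56, 103.87], [-65.8, 70.77], [-126.05, 130.52], [-82.76, 87.17], [-180, 180]. Speed limits (degrees/s): [127.2, 127.2, 147.25, 180, 180, 180].

INTERFACE

Orientations are given as [roll, pitch, yaw] about the fixed x, y, z axes, in that order (R = Rz(yaw) Ry(pitch) Rx(roll)).
In Python, from workcell import bot gives the robot as it stands.
- The arm moves only by the shell command python3 -m jog 'ROWS' [FORCE]. ROWS is JSON, a list of rows, each a list of 7 numbers: the closure, from 0 (fully open) to 1 (shut), then the shift along the world's x, y, z in units of 25 mm (1.0 is 25 mm), then the turn, a rotation vector about the world's x, y, z in units of 5 degrees (1.0 is 5 degrees). A call has 1 to 5 rows; each row is the pose to reach, as a shift and turn from the pose commanded when the call began; what a row does not reach only later rows make up. A row lasts 1/10 s, in which the tool goes at most 50 mm and 8.59 degrees, less where a joint would pass 70% of its speed; a pose out of reach is approached as far as the arm can. A call with a gripper value outside its range is refused whole. The fingers move at their own pace and stop on an object; FORCE is the grip in N (left out, the last holds). Time passes only in rows, so rows that repeat a pose let the fingers close. It gives the time, the measured TCP pose, the force and the opening at its end, in the units of the state.
- bot.get_obs(): the state, without advancing time (a new reading comes with each control period).
- bot.camera(name): name is "scene" or "top" or "wrist"; returns (picture, depth): 384x512x3 uint8, red, green, blue; 384x512 float32, m along the optical axis (not along the pixel's ray), 0 where there is no reading.
- bot.camera_model(name): a dict with "fx", "fy", "cx", "cy" (pixels), "k1" (the pictures are not rectified: a ray, as slopes to the right and down, at radius r is drawn at 1 + k1 r^2 times it, then the intrinsics apply), "rvec" (rotation vector, rad) and "tvec" (3), from world to camera coordinates, as OpenCV has them; the wrist camera has in their place "tool_from_camera" (4x4, takes a point from camera to tool coordinates, whose origin is the TCP and whose axes are the tool frame's). Camera axes: x right, y down, z forward; pixel columns grow to the right and rows downward; lengths in m; the calibration is good to about 2 mm. A picture is of the moment at which its call begins: read the wrist's pose just before it. camera_model takes no time and is no camera call.
- bot.job_done(): hands the job in, once; it reports no verdict.
Trained networks look in the newest picture that a camera, given by its name, has taken for a name from the list of things; names that differ only in an ending like _2 or _b are one class to them, and where a whole thing is asked for, a point or a joint stands for the part that bears it (a point fixed in the world has none). Each returns a list of dicts, best first, with "conf" (0 to 1); they miss things now and then, are a little off and sometimes report something else, mostly with a low value. They report only what shows in the picture. A call takes as long as a camera call.
- bot.regions_of(camera, label): "pixels" (384x512 bool, what is visible of it) and "point" ([row, column] in pixels, amid what is visible of it).
The state is a dict: "time": time; "q": joint angles; "qd": joint speeds; "joint_efforts": joint torques, N m; "ee_pos": TCP position; "tcp_rot": TCP orientation; "wrist_force": force on the tool from outside, world axes, zero at the start; "torque": the same for the moment, N m; "opening": finger opening in m.
Only numpy, scipy, OpenCV 4.12 (cv2) and the standard library are available. Lean on these libraries where they do the work, as an engineer would, in place of code of your own. Each camera call takes 0.05 s, during which the arm holds its last target. There are 200 camera calls.

TASK

The mill is about to run a new tool for the first time. On its control desk, turn the feed dial - the left of the two scale dials, seen from the robot's side - back to 50, which is the first long mark clockwise from the scale's zero end at the lower left; only then press the round cycle-start button below it fully in and let it come out again. Leave the spindle dial, the jog wheel, the square hold button and the emergency stop alone, and do not disturb the tools lying about.

Things in the scene. Friction and masses are not known exactly. Their poses are not given: they have to be found in the camera images.
- console: The mill's control desk: white wedge 470 mm wide (y), 297 mm deep (x) with a grey panel that rises away from the robot at 0.21 rad, 63 to 107 mm high, then a level rear ledge 82 mm deep. Origin on the bench under the panel middle; x level, away from the robot, y left, z up. Panel, from the left: above feed dial, spindle dial, jog wheel; below round start, square hold, keypad, emergency stop.
- feed_scale (a point): Centre of the feed dial's fixed round scale plate (94 mm across, aluminium, black marks, no figures), on the dial's axis at plate level, 3 mm above the panel. z is the panel's normal (the axis), x up the slope, y left. The scale runs clockwise from 0 (lower left, +135 degrees from x about z) to 150 (lower right, -135): a short mark every 10 (18 degrees), long thick marks at 0, 50, 100 and 150.
- feed_mark50 (a point): Middle of the long mark at 50 on that plate, 36.5 mm from the axis, at the upper left (+45 degrees from x about z of feed_scale). The knob's pointer end must point at it.
- feed_grip (a point): Grip point of the feed knob, on its axis, 26 mm above the scale plate. Black disc 50 mm across, 4 mm thick, with an upright bar 14 mm thick, 44 mm long, rising to 31 mm above the plate. Grip across the 14 mm, fingertips at least 6 mm above the plate. z outward; x along the bar to its pointer end (white line), turning with it. Spindle dial 122 mm to the right, start button 98 mm below.
- feed (a joint): Angle of the feed dial, rad: 0 at the scale's 0, grows clockwise seen from above, 0.0314 rad per scale unit, 1.571 at 50, 3.142 at 100, end stop 4.712 at 150. Stays where it is left; friction 0.04 N m.
- start_top (a point): Middle of the top face of the round cycle-start button (black cap 35 mm across in a 46 mm aluminium ring), 17 mm above its foot on the panel. z is the panel's normal, outward. Pressed along -z; spring-loaded, returns by itself.
- start (a joint): Travel of the cycle-start button, m: 0 out, 0.006 fully in. Starts to move at 1.2 N, fully in at 4 N.
- hold (a joint): Travel of the square feed-hold button (black 32 mm cap), right of cycle-start by 87 mm; 0 out, 0.006 in (4 N). To be left alone.
- estop (a joint): Travel of the mushroom emergency stop (40 mm across, 36 mm tall) at the panel's lower right, m; 0 out, 0.005 in (15 N). To be left alone.
- spindle_nose (a point): Pointer end of the spindle dial's bar, 23 mm from its axis; that dial is the same as the feed dial and stands 122 mm to its right. To be left alone.
- jog_crank (a point): Crank pin on the jog wheel (72 mm across) at the panel's upper right, 24 mm from its axis. To be left alone.
- pod_a: Tool holder standing in a red plastic pocket, 88 mm foot, 159 mm tall, 12 mm tool on top; origin under its middle. Bystander.
- pod_b: Like pod_a, with a thicker 20 mm tool, 174 mm tall; origin under its middle. Bystander.
- wrench: Steel spanner, 200 mm long, 8 mm thick; origin under its middle. Bystander.
- caliper: Digital caliper lying flat, 225 mm long, 13 mm thick; origin under its middle. Bystander.
- mill_tube: Square clear tube with an end mill in it, 105 x 23 x 23 mm, lying on the desk's rear ledge; origin under its middle. Bystander.
- insert_box: Flat box of cutting inserts, 50 x 80 x 21 mm; origin under its middle. Bystander.
- collet: Steel collet, 33 mm across, 46 mm tall, standing on the desk's rear ledge; origin under its middle. Bystander.
- collet_nut: Round collet nut, 50 mm across, 22 mm tall, lying on the desk's rear ledge; origin under its middle. Bystander.

How it is judged:
By the outcome, as a careful person would: the job done as asked, in the order asked, and still so for the second after the job is handed in, with the robot touching nothing.
It also fails if it takes over 54 s, if anything falls off the work surface, if the arm or the gripper's body presses on something with over 40 N, if the wrist force passes 120 N, or if a joint passes its speed limit or range.

## Working session

There is one attempt and no reset: what is moved stays moved. The work goes in short steps, Python scripts to look and compute and a shell command to move; the robot and the scene stay as the last step left them, time stands still between calls to the robot, and variables do not carry over. Pictures are saved under pics/ and viewed, about 8 in all and at most 12, crops included, and the job is handed in when it is done.

```bash
mkdir -p pics; cat > h.py <<'E'
import numpy as np, cv2
from scipy.spatial.transform import Rotation as R
from workcell import bot
def cam(name):
    o=bot.get_obs(); m=bot.camera_model(name); im,d=bot.camera(name)
    if name=="wrist":
        T=np.eye(4);T[:3,:3]=R.from_euler('xyz',o['tcp_rot'],degrees=True).as_matrix();T[:3,3]=o['ee_pos']
        W=T@np.array(m['tool_from_camera'])
    else:
        C=np.eye(4);C[:3,:3]=R.from_rotvec(np.ravel(m['rvec'])).as_matrix();C[:3,3]=np.ravel(m['tvec']);W=np.linalg.inv(C)
    return im,d,m,W
def rays(m,pts): # pts col,row
    p=(np.array(pts,float)-[m['cx'],m['cy']])/[m['fx'],m['fy']]
    u=p.copy()
    for _ in range(20): u=p/(1+m['k1']*(u**2).sum(-1,keepdims=True))
    return np.c_[u,np.ones(len(u))]
def cloud(d,m,W):
    h,w=d.shape; c,r=np.meshgrid(np.arange(w),np.arange(h))
    X=rays(m,np.c_[c.ravel(),r.ravel()])*d.reshape(-1,1)
    return (X@W[:3,:3].T+W[:3,3]).reshape(h,w,3)
def proj(m,W,P):
    X=(np.atleast_2d(P)-W[:3,3])@W[:3,:3]; u=X[:,:2]/X[:,2:]
    u=u*(1+m['k1']*(u**2).sum(-1,keepdims=True)); return u*[m['fx'],m['fy']]+[m['cx'],m['cy']]
def save(n,im,s=1):
    cv2.imwrite('pics/'+n,cv2.resize(im[:,:,::-1],None,fx=s,fy=s,interpolation=cv2.INTER_CUBIC))
E
python3 - <<'E'
from h import *
np.set_printoptions(precision=4,suppress=True)
print(bot.get_obs())
ims=[]
for n in("top","scene"):
    im,d,m,W=cam(n); P=cloud(d,m,W); ims.append(im)
    np.savez(n+'.npz',im=im,d=d,W=W,P=P)
    print(n,m['fx'],m['k1'],W[:3,3],(d==0).mean())
    for l in("console","feed_grip","start_top","spindle_nose","pod_a"):
        for r in bot.regions_of(n,l)[:3]:
            k=r['pixels']&(d>0); print(l,round(r['conf'],2),r['point'],k.sum(),np.median(P[k],0) if k.any() else '')
save('a.png',np.vstack(ims),0.78 and 1.0)
cv2.imwrite('pics/top.png',cv2.resize(ims[0][:,:,::-1],(800,600)));cv2.imwrite('pics/scene.png',cv2.resize(ims[1][:,:,::-1],(800,600)))
E
```

```text
{'time': 0.0, 'q': array([76.4341,  5.0121, 10.0342, 95.1003, -0.0003, 90.002 ]), 'qd': array([-0.0109, -0.0347,  0.0384, -0.1086, -0.0476,  0.1005]), 'joint_efforts': array([  0.0003, -52.0391,  46.4804,   0.0162,   0.    ,  -0.    ]), 'ee_pos': array([0.129 , 0.5344, 0.2306]), 'tcp_rot': array([-90.0003,   0.0783,  76.4321]), 'wrist_force': array([ 0.5959,  0.0742, -0.387 ]), 'torque': array([ 0.0068, -0.004 , -0.0152]), 'opening': 0.08540998088600622}
top 402.07428871604753 -0.05339929659321471 [ 0.3739 -0.0479  1.4511] 0.004018147786458333
console 0.85 [174.9, 242.0] 11854 [0.5802 0.0173 0.0956]
feed_grip 0.66 [163.1, 202.1] 160 [0.5987 0.1529 0.1003]
feed_grip 0.38 [227.7, 401.2] 421 [ 0.4002 -0.5572  0.0083]
start_top 0.54 [196.0, 197.3] 73 [0.5079 0.1688 0.0877]
spindle_nose 0.7 [168.8, 238.1] 146 [0.5795 0.0314 0.1004]
pod_a 0.94 [171.9, 123.4] 616 [0.5715 0.4335 0.0664]
pod_a 0.83 [232.4, 114.4] 548 [0.3741 0.4468 0.0731]
pod_a 0.52 [192.5, 195.5] 79 [0.5084 0.169  0.0877]
scene 463.9522893347618 0.05098647152586118 [1.78   0.4084 1.1018] 0.011439005533854166
console 0.6 [217.4, 254.8] 9133 [0.678  0.0456 0.0886]
console 0.22 [210.7, 291.9] 134 [0.6123 0.1536 0.1075]
feed_grip 0.46 [202.6, 263.7] 125 [0.5973 0.036  0.1014]
start_top 0.58 [202.9, 305.3] 61 [0.5193 0.1708 0.0873]
spindle_nose 0.51 [203.1, 261.1] 78 [0.5987 0.0361 0.1042]
pod_a 0.68 [242.5, 384.8] 889 [0.6026 0.4468 0.0615]
pod_a 0.61 [205.5, 394.1] 667 [0.3939 0.4651 0.0683]
```

View pics/top.png

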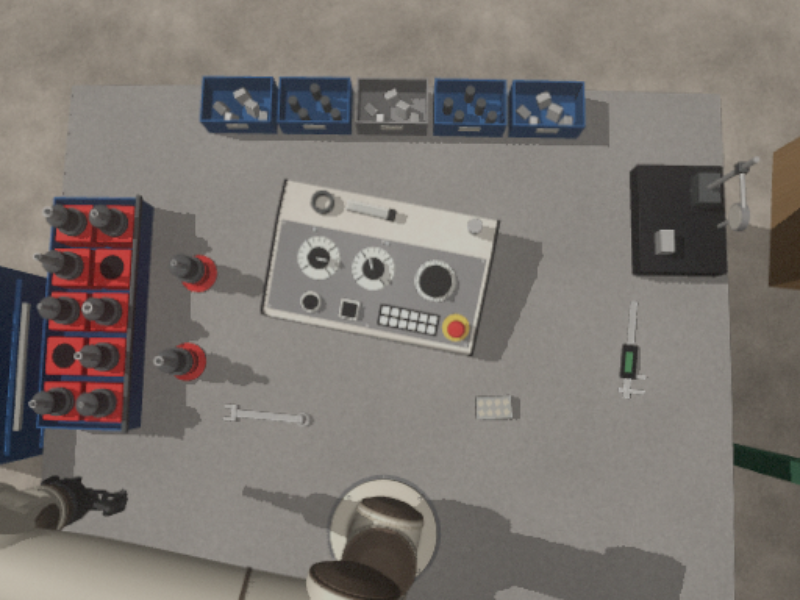

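```bash
python3 - <<'E'
import numpy as np,cv2
from h import *
np.set_printoptions(precision=4,suppress=True)
m=bot.camera_model('top');z=np.load('top.npz');P=z['P']
# panel plane fit near dials
k=(P[...,0]>.46)&(P[...,0]<.68)&(P[...,1]>-.18)&(P[...,1]<.2)&(P[...,2]>.05)&(P[...,2]<.12)
Q=P[k]
for i in range(10):
    A=np.c_[Q[:,:2],np.ones(len(Q))];c=np.linalg.lstsq(A,Q[:,2],rcond=None)[0];r=Q[:,2]-A@c
    Q=Q[abs(r)<max(.004,np.median(abs(r))*2)]
n=np.r_[-c[:2],1];n/=np.linalg.norm(n);print(len(Q),c,n,np.degrees(np.arccos(n[2])),'yaw',np.degrees(np.arctan2(c[1],c[0])))
im=z['im'][130:230,150:300];save('topcrop.png',im,5)
E
```

```text
4482 [ 0.1923 -0.0335 -0.0187] [-0.1888  0.0329  0.9815] 11.046202979457547 yaw -9.893555916185182
```

```bash
cat >> h.py <<'E'
YAW=np.radians(-9.6)
def panel(yaw=None):
    y=YAW if yaw is None else yaw
    return (R.from_euler('z',y)*R.from_euler('y',-.21)).as_matrix() # cols: x up slope, y left, z normal
def toolrot(phi,Pn): # jaw axis at angle phi deg from panel x about normal; tool y = -n
    x=Pn@np.array([np.cos(np.radians(phi)),np.sin(np.radians(phi)),0]); y=-Pn[:,2]; return np.c_[x,y,np.cross(x,y)]
def delta(pos,Rt,o=None):
    o=o or bot.get_obs(); R0=R.from_euler('xyz',o['tcp_rot'],degrees=True)
    return (np.array(pos)-o['ee_pos'])/.025, np.degrees((R.from_matrix(Rt)*R0.inv()).as_rotvec())/5
E
python3 - <<'E'
from h import *
np.set_printoptions(precision=3,suppress=True)
m=bot.camera_model('wrist');print(np.array(m['tool_from_camera']),m['fx'])
print(delta([.53,.15,.30],toolrot(0,panel())))
E
```

```text
[[ 1.     0.    -0.001 -0.001]
 [ 0.001 -0.308  0.951 -0.142]
 [-0.    -0.951 -0.308  0.078]
 [ 0.     0.     0.     1.   ]] 267.67238491421267
(array([ 16.04 , -15.386,   2.747]), array([  1.457,  -2.209, -17.138]))
```

View pics/topcrop.png

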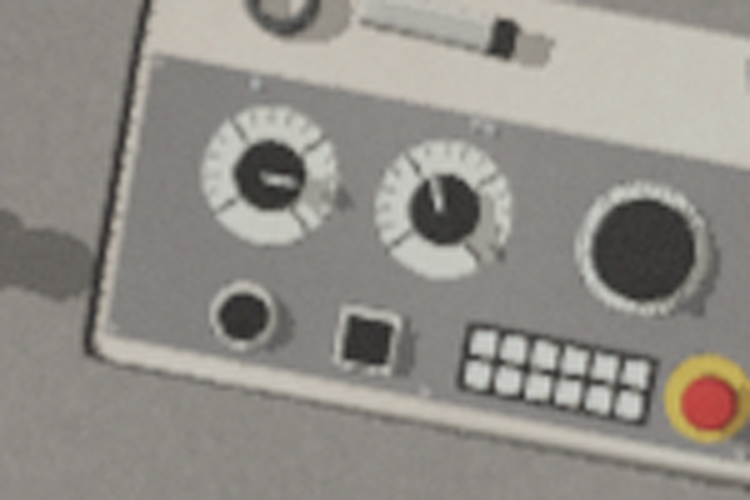

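```bash
python3 -m jog '[[0,1.5,-1.5,1,0.1,-0.2,-1.7],[0,3,-3,2,0.3,-0.4,-3.4],[0,4.5,-4.5,2.5,0.4,-0.7,-5.1],[0,6,-6,2.7,0.6,-0.9,-6.8],[0,7.5,-7.2,2.7,0.7,-1.1,-8.5]]'
```

```text
time: 1.1
ee_pos: [0.3006, 0.3677, 0.2992]
tcp_rot: [-92.4, -6.1, 33.8]
wrist_force: [0.7, 0.3, 0.5]
opening: 0.0855
```

```bash
python3 - <<'E'
from h import *
np.set_printoptions(precision=3,suppress=True)
print(bot.get_obs()['q'])
print(delta([.55,.15,.26],toolrot(0,panel())))
E
```

```text
[ 53.309  -8.213   4.611  97.92   -4.301 109.477]
(array([ 9.975, -8.707, -1.569]), array([ 0.734, -1.094, -8.59 ]))
```

```bash
python3 -m jog '[[0,2,-1.6,0,0.1,-0.2,-1.7],[0,4,-3.2,0,0.3,-0.4,-3.4],[0,6,-4.8,-0.5,0.4,-0.7,-5.1],[0,8,-6.4,-1,0.6,-0.9,-6.8],[0,9.3,-8.2,-1.5,0.7,-1.1,-8.5]]'; python3 -m jog '[[0,0,0,0,0,0,0],[0,0,0,0,0,0,0],[0,0,0,0,0,0,0]]'
python3 - <<'E'
from h import *
np.set_printoptions(precision=4,suppress=True)
print(bot.get_obs()['q'])
im,d,m,W=cam('wrist');P=cloud(d,m,W);np.savez('w1.npz',im=im,d=d,W=W,P=P)
for l in("feed_grip","start_top","spindle_nose","feed_scale"):
  try:
    for r in bot.regions_of('wrist',l)[:3]:
        k=r['pixels']&(d>0); print(l,round(r['conf'],2),r['point'],k.sum(),np.median(P[k],0) if k.any() else '')
  except Exception as e: print(l,e)
save('w1.png',im,1.56)
E
```

```text
time: 1.6
ee_pos: [0.4904, 0.2079, 0.2728]
tcp_rot: [-90.2, -11.9, -9.1]
wrist_force: [0.4, 1.5, -0.4]
opening: 0.0851
time: 1.9
ee_pos: [0.4885, 0.21, 0.2731]
tcp_rot: [-90.3, -11.9, -8.6]
wrist_force: [0.1, -0.7, 0.6]
opening: 0.0853
[ 27.0652  -6.405    2.6013  89.4839  -7.1032 125.1326]
feed_grip 0.6 [195.6, 322.9] 1104 [0.5995 0.1545 0.1027]
start_top 0.89 [198.5, 245.7] 565 [0.5108 0.1696 0.0884]
start_top 0.52 [192.0, 316.4] 3535 [0.6012 0.1555 0.0965]
start_top 0.41 [195.6, 319.6] 1059 [0.5997 0.1548 0.1028]
spindle_nose 0.72 [275.9, 313.6] 968 [0.582  0.0388 0.1069]
feed_scale 0.62 [195.6, 316.1] 3553 [0.6015 0.1548 0.0966]
feed_scale 0.37 [131.3, 34.2] 2702 [0.2568 0.2889 0.0063]
```

View pics/w1.png

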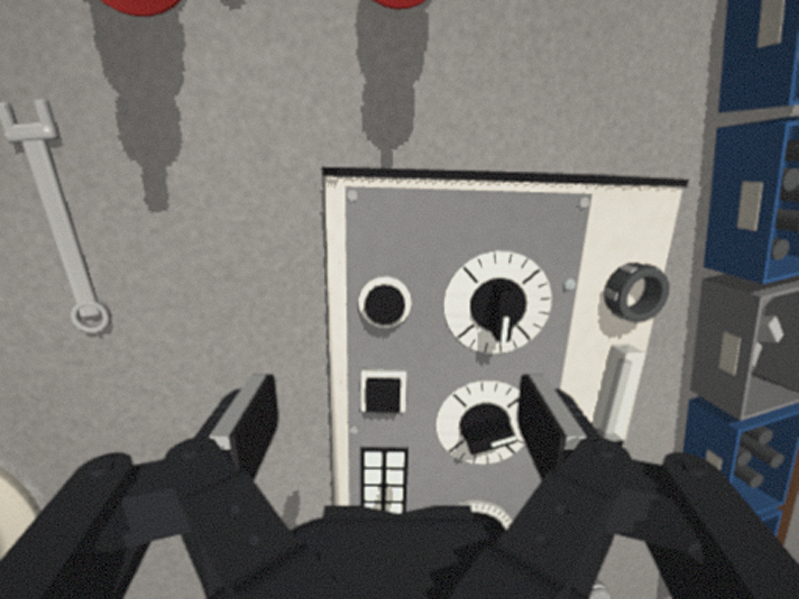

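```bash
cat >> h.py <<'E'
def fitplane(P,c0=(.5802,.10),sl=True):
    k=(P[...,0]>.47)&(P[...,0]<.66)&(P[...,1]>-.0)&(P[...,1]<.22)&(P[...,2]>.05)&(P[...,2]<.12);Q=P[k]
    for i in range(15):
        A=np.c_[Q[:,:2],np.ones(len(Q))];c=np.linalg.lstsq(A,Q[:,2],rcond=None)[0];r=Q[:,2]-A@c
        Q=Q[abs(r)<max(.0025,np.median(abs(r))*1.5)]
    return c,len(Q),r.std()
def ortho(im,m,W,O,Pn,half=.06,s=.00025):
    n=int(2*half/s); g=(np.arange(n)-n/2)*s
    v,u=np.meshgrid(g[::-1],g[::-1],indexing='xy')  # rows: x up->top; cols: y left->left
    X=O+u[...,None]*Pn[:,0]+v[...,None]*Pn[:,1]
    p=proj(m,W,X.reshape(-1,3)).reshape(n,n,2).astype(np.float32)
    return cv2.remap(im,p[...,0],p[...,1],cv2.INTER_LINEAR)
E
python3 - <<'E'
from h import *
np.set_printoptions(precision=4,suppress=True)
m=bot.camera_model('wrist');z=np.load('w1.npz');P,W,im=z['P'],z['W'],z['im']
c,n,s=fitplane(P);nn=np.r_[-c[:2],1];nn/=np.linalg.norm(nn)
print(c,n,s,'tilt',np.arctan(np.hypot(*c[:2])),'yaw',np.degrees(np.arctan2(c[1],c[0])))
Pn=panel()
def at(x,y,h): return np.array([x,y,c@[x,y,1]])+h*Pn[:,2]
O=at(.6015,.155,.003);a=ortho(im,m,W,O,Pn);b=ortho(im,m,W,O+.028*Pn[:,2],Pn)
S=at(.5108,.1696,.017);e=ortho(im,m,W,S,Pn)
print(O,S)
g=cv2.cvtColor(a,cv2.COLOR_RGB2GRAY);mk=(g>150).astype(np.uint8)
mk=cv2.morphologyEx(mk,cv2.MORPH_OPEN,np.ones((9,9)));cs,_=cv2.findContours(mk,cv2.RETR_EXTERNAL,cv2.CHAIN_APPROX_NONE)
q=max(cs,key=cv2.contourArea);print('plate',cv2.minEnclosingCircle(q),cv2.fitEllipse(cv2.convexHull(q)))
g=cv2.cvtColor(e,cv2.COLOR_RGB2GRAY);mk=(g<70).astype(np.uint8);cs,_=cv2.findContours(mk,cv2.RETR_EXTERNAL,cv2.CHAIN_APPROX_NONE)
for q in cs:
    if cv2.contourArea(q)>3000: print('btn',cv2.fitEllipse(cv2.convexHull(q)))
for t in(a,b,e): cv2.drawMarker(t,(240,240),(255,0,0),0,20,1)
save('o1.png',np.hstack([a,b,e]),.55)
E
```

```text
[ 0.2141 -0.0437 -0.0303] 12506 0.0009580632282794727 tilt 0.21509229104233424 yaw -11.543972392989625
[0.6009 0.1551 0.0947] [0.5073 0.1702 0.0883]
plate ((246.9701690673828, 210.441162109375), 191.99722290039062) ((247.61973571777344, 211.19024658203125), (379.56036376953125, 383.1916198730469), 60.137962341308594)
btn ((237.5955352783203, 225.05165100097656), (127.74454498291016, 136.7243194580078), 100.18389129638672)
```

View pics/o1.png

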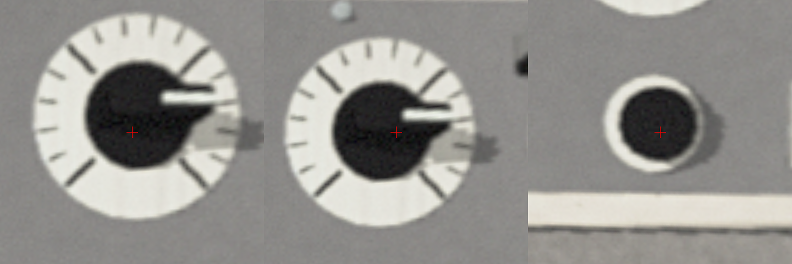

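```bash
sed -i 's/YAW=.*/YAW=np.radians(-10.0)/' h.py; python3 - <<'E'
from h import *
np.set_printoptions(precision=3,suppress=True)
Pn=panel();F=np.array([.6075,.1521,.0962])
print(delta(F+.06*Pn[:,2],toolrot(0,Pn)))
E
```

```text
(array([ 4.27 , -2.242, -4.729]), array([ 0.046, -0.039, -0.266]))
```

```bash
python3 -m jog '[[0.3,1.5,-0.8,-0.5,0,0,-0.1],[0.3,3,-1.6,-1.5,0,0,-0.2],[0.4,4.3,-2.2,-2.8,0,0,-0.3],[0.4,4.3,-2.2,-4.2,0,0,-0.3],[0.4,4.3,-2.2,-4.7,0,0,-0.3]]';python3 -m jog '[[0.4,0,0,0,0,0,0],[0.4,0,0,0,0,0,0],[0.4,0,0,0,0,0,0]]'
cat > look.py <<'E'
import sys
from h import *
np.set_printoptions(precision=4,suppress=True)
Pn=panel();F=np.array([.6075,.1521,.0962])
o=bot.get_obs();print(o['q'],o['ee_pos'],'in panel frame mm',(o['ee_pos']-F)@Pn*1e3)
im,d,m,W=cam('wrist');P=cloud(d,m,W);np.savez(sys.argv[1]+'.npz',im=im,d=d,W=W,P=P)
L=[]
for h in (0,.028):
    a=ortho(im,m,W,F+h*Pn[:,2],Pn)
    g=cv2.cvtColor(a,cv2.COLOR_RGB2GRAY);mk=(g>150).astype(np.uint8)
    mk=cv2.morphologyEx(mk,cv2.MORPH_OPEN,np.ones((9,9)));cs,_=cv2.findContours(mk,cv2.RETR_EXTERNAL,cv2.CHAIN_APPROX_NONE)
    q=max(cs,key=cv2.contourArea);(cx,cy),ax,_=cv2.fitEllipse(cv2.convexHull(q));print('plate off mm x,y',(240-cy)*.25,(240-cx)*.25,np.array(ax)*.25)
    cv2.drawMarker(a,(240,240),(255,0,0),0,20,1)
    for t in(45,-45):
        cv2.circle(a,(int(240-146*np.sin(np.radians(t))),int(240-146*np.cos(np.radians(t)))),3,(0,255,0),1)
    L.append(a)
save(sys.argv[1]+'.png',np.hstack([np.hstack(L),cv2.resize(im,(640,480))]),.5)
E
python3 look.py w2
python3 -c "
from h import *
Pn=panel();F=np.array([.6075,.1521,.0962]);print(delta(F+.01*Pn[:,2],toolrot(0,Pn)))"
```

```text
time: 2.65
ee_pos: [0.5951, 0.1539, 0.1508]
tcp_rot: [-90.4, -11.6, -10.2]
wrist_force: [-0.5, 0.1, -0.2]
opening: 0.051
time: 2.95
ee_pos: [0.5969, 0.1553, 0.158]
tcp_rot: [-90.2, -12.0, -10.2]
wrist_force: [-0.3, -0.4, 0.3]
opening: 0.0511
[ 17.204    2.3346  -1.7824  75.2473  -5.6731 116.8746] [0.5969 0.1553 0.158 ] in panel frame mm [ 2.1233  1.3387 62.694 ]
plate off mm x,y 0.3884429931640625 0.11627197265625 [94.091  94.4283]
plate off mm x,y 0.7176971435546875 11.163063049316406 [81.1861 81.3412]
(array([ 0.34156226, -0.11067819, -2.07151135]), array([ 0.03749377, -0.00686092,  0.04573026]))
```

View pics/w2.png

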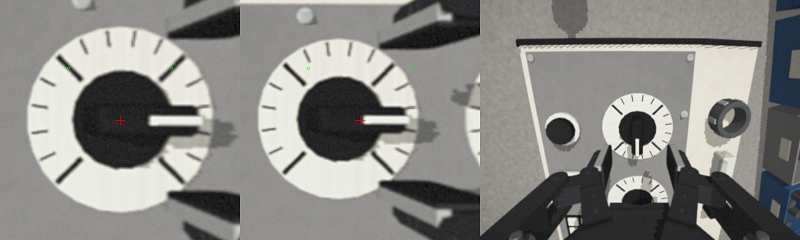

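```bash
python3 -m jog '[[0.4,0.1,-0.1,-0.5,0,0,0],[0.4,0.2,-0.1,-1,0,0,0],[0.4,0.3,-0.1,-1.6,0,0,0],[0.4,0.35,-0.1,-2.05,0,0,0],[0.4,0.35,-0.1,-2.05,0,0,0]]' 40;python3 -m jog '[[0.4,0,0,0,0,0,0],[0.4,0,0,0,0,0,0]]'; python3 look.py w3|head -1
```

```text
time: 3.5
ee_pos: [0.604, 0.1516, 0.1008]
tcp_rot: [-90.4, -11.6, -10.2]
wrist_force: [0.4, -0.6, -0.4]
opening: 0.0515
time: 3.7
ee_pos: [0.6054, 0.1521, 0.1046]
tcp_rot: [-90.3, -11.9, -10.2]
wrist_force: [0.6, -1.3, 0.1]
opening: 0.0513
[ 16.6479   3.8446  -6.077   69.5522  -5.5806 116.3814] [0.6054 0.1521 0.1046] in panel frame mm [-0.2675 -0.3596  8.6229]
```

```bash
python3 -m jog '[[1,0,0,0,0,0,0],[1,0,0,0,0,0,0],[1,0,0,0,0,0,0],[1,0,0,0,0,0,0],[1,0,0,0,0,0,0]]' 40; python3 -m jog '[[1,0,0,0,0,0,0],[1,0,0,0,0,0,0],[1,0,0,0,0,0,0]]'; python3 -c "
from h import *
Pn=panel();F=np.array([.6075,.1521,.0962]);o=bot.get_obs();print((o['ee_pos']-F)@Pn*1e3,o['q'],o['torque']);print(Pn[:,2], Pn[:,2]*135/5)"
```

```text
time: 4.25
ee_pos: [0.6054, 0.152, 0.1045]
tcp_rot: [-90.3, -11.9, -10.2]
wrist_force: [0.2, -0.6, 3.3]
opening: 0.0129
time: 4.55
ee_pos: [0.6054, 0.152, 0.1045]
tcp_rot: [-90.3, -11.9, -10.2]
wrist_force: [-0.8, -1.0, 5.0]
opening: 0.0125
[-0.29143721 -0.43657591  8.52120928] [ 16.64467002   3.83968833  -6.09438396  69.5379153   -5.58732158
 116.38268676] [-0.09295008  0.0286999  -0.0510106 ]
[-0.20529293  0.03619868  0.97803091] [-5.54290899  0.97736441 26.4068347 ]
```

```bash
A='[[1,0,0,0,-0.33,0.06,1.56],[1,0,0,0,-0.66,0.12,3.13],[1,0,0,0,-0.98,0.17,4.69],[1,0,0,0,-1.31,0.23,6.26],[1,0,0,0,-1.64,0.29,7.82]]'; echo; python3 -m jog '[[1,0,0,0,-0.33,0.06,1.56],[1,0,0,0,-0.66,0.12,3.13],[1,0,0,0,-0.98,0.17,4.69],[1,0,0,0,-1.31,0.23,6.26],[1,0,0,0,-1.64,0.29,7.82]]'; python3 -c "
from h import *
Pn=panel();F=np.array([.6075,.1521,.0962]);o=bot.get_obs();print((o['ee_pos']-F)@Pn*1e3,o['q'],o['torque'],o['wrist_force']);x=R.from_euler('xyz',o['tcp_rot'],degrees=True).as_matrix()[:,0]@Pn;print(np.degrees(np.arctan2(x[1],x[0])))"
```

```text
time: 5.05
ee_pos: [0.6056, 0.152, 0.1045]
tcp_rot: [-98.2, -9.1, 30.7]
wrist_force: [0.7, -0.5, 4.8]
opening: 0.0133
[-0.11078875 -0.40987692  8.5306166 ] [16.7114598   3.64099227 -6.34117487 69.2651812  -5.7452179  76.12824043] [-0.04522636 -0.24126295 -0.11035695] [ 0.7282111  -0.54314646  4.84226113]
40.07784803601086
```

Turning well; continue with two more 40° blocks, then check.

```bash
python3 -m jog '[[1,0,0,0,-0.33,0.06,1.56],[1,0,0,0,-0.66,0.12,3.13],[1,0,0,0,-0.98,0.17,4.69],[1,0,0,0,-1.31,0.23,6.26],[1,0,0,0,-1.64,0.29,7.82]]'; python3 -m jog '[[1,0,0,0,-0.33,0.06,1.56],[1,0,0,0,-0.66,0.12,3.13],[1,0,0,0,-0.98,0.17,4.69],[1,0,0,0,-1.31,0.23,6.26],[1,0,0,0,-1.64,0.29,7.82]]'; cat > st.py <<'E'
from h import *
np.set_printoptions(precision=4,suppress=True)
Pn=panel();F=np.array([.6075,.1521,.0962]);o=bot.get_obs();print((o['ee_pos']-F)@Pn*1e3,o['q'],o['torque'],o['wrist_force']);x=R.from_euler('xyz',o['tcp_rot'],degrees=True).as_matrix()[:,0]@Pn;print('jaw',np.degrees(np.arctan2(x[1],x[0])))
E
python3 st.py
```

```text
time: 5.55
ee_pos: [0.6057, 0.1522, 0.1045]
tcp_rot: [-102.2, -1.9, 70.2]
wrist_force: [2.3, 0.0, 3.5]
opening: 0.0131
time: 6.05
ee_pos: [0.6057, 0.1524, 0.1045]
tcp_rot: [-100.9, 6.1, 109.5]
wrist_force: [1.8, 1.4, 4.4]
opening: 0.0128
[-0.0327 -0.0608  8.5265] [16.6202  3.2254 -6.8343 68.7291 -5.4884 -3.9705] [ 0.2305 -0.3024  0.031 ] [1.816  1.4103 4.4476]
jaw 120.04368460537607
```

```bash
python3 -m jog '[[1,0,0,0,-0.31,0.05,1.47],[1,0,0,0,-0.62,0.11,2.93],[1,0,0,0,-0.62,0.11,2.93],[1,0,0,0,-0.62,0.11,2.93]]'; python3 st.py; python3 look.py w4
```

```text
time: 6.45
ee_pos: [0.6057, 0.1524, 0.1045]
tcp_rot: [-99.0, 8.6, 123.8]
wrist_force: [2.9, 2.9, 5.2]
opening: 0.0131
[-0.0831 -0.0283  8.5133] [ 16.5914   3.2096  -6.8517  68.7142  -5.4151 -18.4449] [ 0.5211 -0.6043  0.1521] [2.8609 2.9168 5.1914]
jaw 134.4889461859376
[ 16.5914   3.2096  -6.8517  68.7142  -5.4151 -18.4449] [0.6057 0.1524 0.1045] in panel frame mm [-0.0831 -0.0283  8.5133]
plate off mm x,y -30.319931030273438 20.803611755371094 [ 60.1444 109.1261]
plate off mm x,y -37.70201873779297 16.407852172851562 [ 47.0668 108.4475]
```

View pics/w4.png

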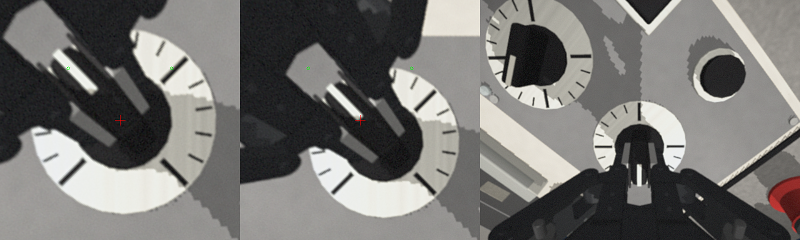

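```bash
python3 -m jog '[[0.5,0,0,0,0,0,0],[0.4,0,0,0,0,0,0],[0.4,0,0,0,0,0,0],[0.4,0,0,0,0,0,0]]'; python3 -m jog '[[0.4,-0.1,0.02,0.5,0,0,0],[0.4,-0.3,0.05,1.4,0,0,0],[0.4,-0.5,0.09,2.4,0,0,0],[0.4,-0.7,0.12,3.3,0,0,0],[0.4,-0.7,0.12,3.3,0,0,0]]';python3 -m jog '[[0.4,0,0,0,0,0,0],[0.4,0,0,0,0,0,0]]'; python3 st.py; python3 look.py w5
```

```text
time: 6.9
ee_pos: [0.6048, 0.1518, 0.1034]
tcp_rot: [-98.9, 8.6, 124.0]
wrist_force: [0.0, -0.6, 0.8]
opening: 0.0511
time: 7.4
ee_pos: [0.5885, 0.1555, 0.1915]
tcp_rot: [-99.3, 8.7, 124.0]
wrist_force: [0.4, -0.0, 0.4]
opening: 0.051
time: 7.6
ee_pos: [0.5873, 0.1549, 0.1857]
tcp_rot: [-98.9, 8.6, 124.0]
wrist_force: [1.0, 0.0, -0.8]
opening: 0.051
[-1.2647 -0.7521 91.7849] [ 17.3958   0.7839  -0.3598  77.8651  -5.5929 -17.8531] [0.014  0.2092 0.0214] [ 0.9587  0.023  -0.7609]
jaw 134.70533025032591
[ 17.3958   0.7839  -0.3598  77.8651  -5.5929 -17.8531] [0.5873 0.1549 0.1857] in panel frame mm [-1.2647 -0.7521 91.7849]
plate off mm x,y -0.12417984008789062 -1.0401840209960938 [94.7501 95.2643]
plate off mm x,y -7.035850524902344 -7.732139587402344 [83.3577 83.7912]
```

View pics/w5.png

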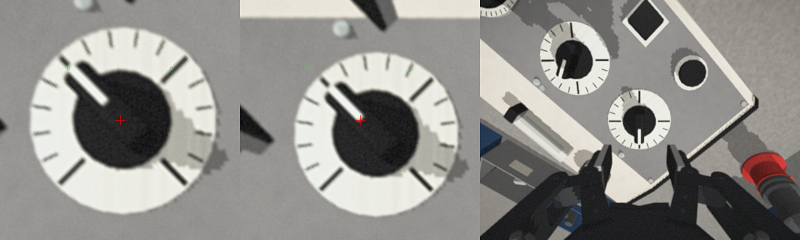

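```bash
python3 - <<'E'
from h import *
m=bot.camera_model('wrist');z=np.load('w5.npz');W,im=z['W'],z['im']
Pn=panel();F=np.array([.6075,.1521,.0962])+Pn@[-.0001,-.0010,0]
a=cv2.cvtColor(ortho(im,m,W,F,Pn),cv2.COLOR_RGB2GRAY)
t=np.arange(-140,140,.25);rr=np.arange(34,40,.5)
pr=np.array([cv2.remap(a,(240-4*rr*np.sin(np.radians(x)))[None].astype(np.float32),(240-4*rr*np.cos(np.radians(x)))[None].astype(np.float32),1).mean() for x in t])
for c in(135,45,-45,-135):
    k=abs(t-c)<6; w=np.clip(np.median(pr[k])-pr[k]-15,0,None); print(c,(w*t[k]).sum()/w.sum(), w.max())
b=cv2.cvtColor(ortho(im,m,W,F+.031*Pn[:,2],Pn),cv2.COLOR_RGB2GRAY)
yy,xx=np.mgrid[:480,:480];u=(240-yy)*.25;v=(240-xx)*.25
l=(b>140)&(u+v>2)&(abs(u-v)<8)&(np.hypot(u,v)<23.5)
n,lab=cv2.connectedComponents(l.astype(np.uint8))
for i in range(1,n):
    q=np.c_[u[lab==i],v[lab==i]]
    if len(q)<150: continue
    c=q.mean(0);w,e=np.linalg.eigh(np.cov((q-c).T));d=e[:,1]*np.sign(e[:,1].sum());print(len(q),c,np.degrees(np.arctan2(d[1],d[0])),np.sqrt(w)*3.46,'via centre',np.degrees(np.arctan2(c[1],c[0])))
E
```

```text
135 135.45824588182919 107.66666666666667
45 48.602798821548824 26.5
-45 -45.86844692005243 110.00000000000001
-135 -134.90339592882844 133.375
1760 [10.07102273  9.86534091] 45.63524748324972 [ 6.95805474 23.14251205] via centre 44.40890514290127
```

```bash
python3 - <<'E'
from h import *
np.set_printoptions(precision=4,suppress=True)
m=bot.camera_model('wrist');z=np.load('w5.npz');W,im,P=z['W'],z['im'],z['P']
Pn=panel();S=np.array([.511,.1702,.0891]);F=np.array([.6075,.1521,.0962])
e=ortho(im,m,W,S,Pn);g=cv2.cvtColor(e,cv2.COLOR_RGB2GRAY);cs,_=cv2.findContours((g<70).astype(np.uint8),cv2.RETR_EXTERNAL,cv2.CHAIN_APPROX_NONE)
for q in cs:
    if cv2.contourArea(q)>3000: (x,y),ax,_=cv2.fitEllipse(cv2.convexHull(q));print((240-y)*.25,(240-x)*.25,np.array(ax)*.25)
k=np.linalg.norm((P-S)@Pn[:,:2],axis=-1)<.012; print('depth height rel S mm',np.median(((P-S)@Pn[:,2])[k])*1e3, (S-F)@Pn*1e3)
print(delta(S+.03*Pn[:,2],toolrot(135,Pn)))
E
```

```text
0.7383003234863281 -3.183727264404297 [32.4934 34.315 ]
depth height rel S mm -0.7709367833320013 [-97.5002   1.068   13.5219]
(array([-3.2962,  0.6586, -2.6785]), array([-0.0092,  0.0543,  0.057 ]))
```

```bash
python3 -m jog '[[1,-1.2,0.2,0,0,0,0],[1,-2.4,0.4,0,0,0,0],[1,-3.3,0.6,-0.5,0,0,0],[1,-3.3,0.6,-1.8,0,0,0],[1,-3.3,0.6,-2.6,0,0,0]]' 40;python3 -m jog '[[1,0,0,0,0,0,0],[1,0,0,0,0,0,0],[1,0,0,0,0,0,0]]'; cat > st2.py <<'E'
from h import *
np.set_printoptions(precision=4,suppress=True)
Pn=panel();S=np.array([.511,.1702,.0891])+Pn@[0.0003,-.0015,-.0005];o=bot.get_obs();print('off mm',(o['ee_pos']-S)@Pn*1e3,'force panel',o['wrist_force']@Pn,o['opening'])
print(delta(S+.003*Pn[:,2],toolrot(135,Pn)))
E
python3 st2.py
```

```text
time: 8.15
ee_pos: [0.5038, 0.1699, 0.119]
tcp_rot: [-98.8, 8.6, 124.1]
wrist_force: [1.0, 0.2, -1.0]
opening: -0.0
time: 8.45
ee_pos: [0.5057, 0.1701, 0.1227]
tcp_rot: [-99.0, 8.6, 124.0]
wrist_force: [-0.3, 1.0, 0.3]
opening: 0.0003
off mm [ 1.6382  0.4894 34.3934] force panel [-0.4092  0.8852  0.3598] 0.00032715389694012016
(array([ 0.1913, -0.0536, -1.2418]), array([-0.02  ,  0.0861,  0.0581]))
```

```bash
python3 -m jog '[[1,0.05,0,-0.4,0,0,0],[1,0.1,0,-0.7,0,0,0],[1,0.15,0,-1,0,0,0],[1,0.2,-0.05,-1.15,0,0,0],[1,0.2,-0.05,-1.15,0,0,0]]';python3 -m jog '[[1,0,0,0,0,0,0],[1,0,0,0,0,0,0]]'; python3 st2.py;
```

```text
time: 8.95
ee_pos: [0.5099, 0.1685, 0.0918]
tcp_rot: [-98.8, 8.6, 124.0]
wrist_force: [0.0, 0.1, -0.1]
opening: 0.0002
time: 9.15
ee_pos: [0.5103, 0.1688, 0.0931]
tcp_rot: [-98.9, 8.6, 124.0]
wrist_force: [-0.4, -0.0, 0.2]
opening: -0.0001
off mm [ 0.0743 -0.0102  4.4894] force panel [-0.2938 -0.1055  0.2583] -9.900276187183947e-05
(array([ 0.0094, -0.0012, -0.0589]), array([-0.0168,  0.0778,  0.0554]))
```

```bash
python3 -m jog '[[1,0.02,0,-0.08,0,0,0],[1,0.03,0,-0.16,0,0,0],[1,0.05,-0.01,-0.24,0,0,0],[1,0.07,-0.01,-0.32,0,0,0],[1,0.07,-0.01,-0.32,0,0,0]]';python3 st2.py;python3 -m jog '[[1,0.01,0,-0.04,0,0,0],[1,0.02,0,-0.08,0,0,0],[1,0.02,0,-0.08,0,0,0]]';python3 st2.py
```

```text
time: 9.65
ee_pos: [0.512, 0.1686, 0.0847]
tcp_rot: [-98.9, 8.6, 124.0]
wrist_force: [-1.5, 1.9, 2.9]
opening: 0.0001
off mm [-0.0319  0.1171 -4.0831] force panel [-1.2082  1.6075  3.1947] 6.750349920687779e-05
(array([-0.0577,  0.0054,  0.2774]), array([-0.0179,  0.0741,  0.0537]))
time: 9.95
ee_pos: [0.5123, 0.1685, 0.0832]
tcp_rot: [-98.9, 8.6, 124.0]
wrist_force: [-4.4, 0.4, 7.3]
opening: -0.0001
off mm [ 0.0138  0.1027 -5.6098] force panel [-2.7322 -0.3678  8.0822] -0.00010271119343867534
(array([-0.0719,  0.0085,  0.3367]), array([-0.0175,  0.0743,  0.0541]))
```

```bash
python3 -m jog '[[1,0.01,0,-0.04,0,0,0],[1,0.01,0,-0.04,0,0,0],[1,0.01,0,-0.04,0,0,0]]';python3 st2.py; python3 -m jog '[[1,-0.05,0,0.25,0,0,0],[1,-0.15,0,0.7,0,0,0],[1,-0.4,0.05,1.7,0,0,0],[1,-0.7,0.1,3,0,0,0],[1,-1,0.15,4.3,0,0,0]]'; python3 -m jog '[[1,-1,0.2,1.5,0,0,0],[1,-2,0.2,2,0,0,0],[1,-2,0.2,2,0,0,0],[1,-2,0.2,2,0,0,0]]'; sed -i 's/half=.06/half=.06/' look.py; python3 look.py w6; python3 - <<'E'
from h import *
np.set_printoptions(precision=4,suppress=True)
z=np.load('w6.npz');P,im,W=z['P'],z['im'],z['W'];m=bot.camera_model('wrist');Pn=panel();F=np.array([.6075,.1521,.0962]);S=np.array([.511,.1702,.0891])
k=np.linalg.norm((P-S)@Pn[:,:2],axis=-1)<.012; print('btn height rel S mm',np.median(((P-S)@Pn[:,2])[k])*1e3,k.sum(),'ee',bot.get_obs()['ee_pos'])
im2,d,m2,W2=cam('top');save('t6.png',im2,1.2)
a=cv2.resize(ortho(im,m,W,F,Pn,half=.13,s=.0005),(520,520));b=cv2.resize(im2[90:250,90:340],(780,500));
save('end.png',np.hstack([a[:500],b]),.6)
E
```

```text
time: 10.25
ee_pos: [0.5124, 0.1686, 0.083]
tcp_rot: [-99.0, 8.6, 124.0]
wrist_force: [-9.3, -0.1, 14.5]
opening: 0.0002
off mm [ 0.0561  0.1715 -5.7836] force panel [-5.9102 -1.6767 16.0893] 0.00015781751034850964
(array([-0.0755,  0.0063,  0.3432]), array([-0.0196,  0.0778,  0.052 ]))
time: 10.75
ee_pos: [0.4869, 0.1719, 0.1903]
tcp_rot: [-98.9, 8.6, 124.0]
wrist_force: [1.8, -1.0, -0.6]
opening: -0.0001
time: 11.15
ee_pos: [0.4377, 0.1773, 0.2396]
tcp_rot: [-99.0, 8.6, 124.1]
wrist_force: [0.9, -0.4, -0.2]
opening: 0.0
[ 26.4294 -15.9293  -9.2703  86.5335  -7.2622  -8.9496] [0.4377 0.1773 0.2396] in panel frame mm [-137.9258   -4.6393  176.0413]
plate off mm x,y -0.6794090270996094 -1.2602195739746094 [96.063  98.0207]
plate off mm x,y -17.742843627929688 -6.52880859375 [87.7408 89.3347]
btn height rel S mm -0.4625210868896096 286 ee [0.4378 0.1772 0.2388]
```

View pics/end.png

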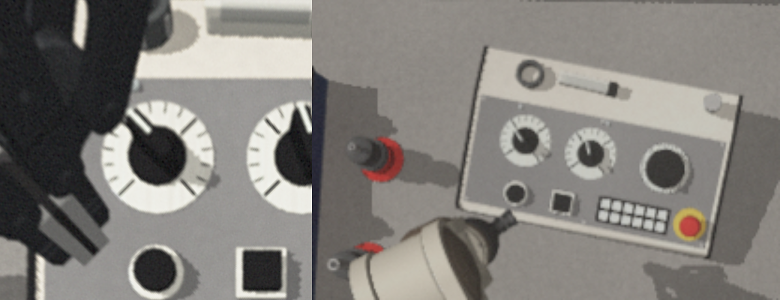

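```bash
python3 - <<'E'
from h import *
np.set_printoptions(precision=4,suppress=True)
im,d,m,W=cam('top');P=cloud(d,m,W)
for l in("pod_a","wrench","collet","console"):
    for r in bot.regions_of('top',l)[:3]:
        k=r['pixels']&(d>0); print(l,round(r['conf'],2),r['point'],k.sum(),np.median(P[k],0))
i0=np.load('top.npz')['im']; save('cmp.png',np.hstack([x[120:300,60:200] for x in (i0,im)]),2.5)
E
```

```text
pod_a 0.78 [229.8, 107.1] 254 [0.3861 0.4597 0.1256]
pod_a 0.71 [173.0, 123.3] 598 [0.5733 0.4331 0.0689]
pod_a 0.58 [200.4, 224.5] 78 [0.4913 0.0829 0.0884]
wrench 0.47 [268.7, 195.2] 35 [0.2477 0.1917 0.0063]
collet 0.49 [145.5, 302.8] 89 [ 0.6672 -0.1818  0.1509]
console 0.62 [174.7, 242.9] 11727 [0.5799 0.0145 0.0953]
console 0.15 [164.5, 200.9] 579 [0.6029 0.1527 0.0962]
```

View pics/cmp.png

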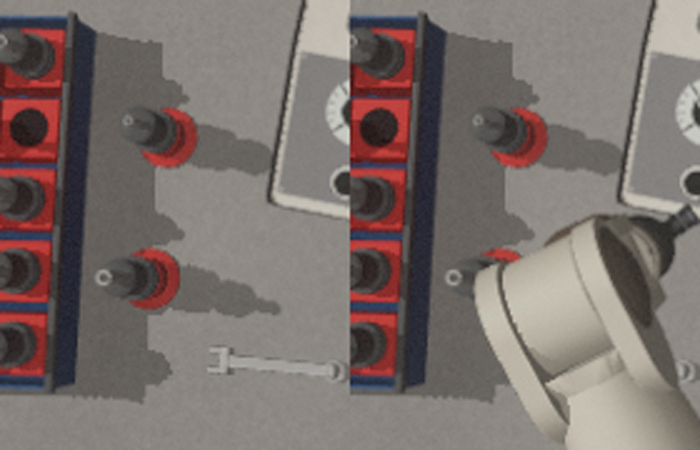

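Both pods, the wrench and the console stand where they were at the start, so I'm handing the job in.

```bash
python3 -c "
from workcell import bot
print(bot.get_obs()['wrist_force'],bot.job_done())"
```

```text
the job is handed in; nothing more can be done
[-0.24498283 -0.68564836  0.20103469] None
```

The feed dial is back at 50. After that I pressed the cycle-start button fully in and let it come out again. The job was handed in at about 11 s, with the robot clear of everything.

- **Feed dial:** I gripped the knob and turned it 135° anticlockwise, from about 125 back to 50. After letting go, the pointer measured 44.4° to 45.6°, against the mark's 45°. It still looked the same in the last wrist picture.
- **Cycle-start button:** I pressed it with closed fingers. It moved about 5.8 mm by my estimate of its top (6 mm nominal). The force then climbed steeply to 16 N at the stop, well past the 4 N it needs. Afterwards its top was back at its starting height, within about 0.5 mm.
- **Everything else:** The console, pod_a and, as far as it showed, pod_b matched the first top picture. The arm partly hid pod_b and the wrench, so those were only partly checked. I did not measure the spindle dial, jog wheel, hold button, emergency stop, or the other loose tools. No move went near them.
- **A disagreement:** Two views placed the button's centre 3 mm apart sideways. I aimed between them, well inside the 35 mm cap.

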